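Dust off a vase at the pottery's air bar with the dead-man lever

TASK

Stand the slim-necked bottle vase upright in the gap between the two pots at the air bar, centred in front of the middle nozzle and in line with the two pots; set it down without dropping it, let go, and leave the pots and the other things on the bench where they are. Then press the cross-bar of the dead-man air lever down until the lever is level, never on towards its bottom stop, and keep it there: the program finishes while still holding the sprung lever level.

Things in the scene. Friction and masses are not known exactly. Their poses are not given: they have to be found in the camera images.
- vase_mid (a point): Centre (on the axis, 80 mm above the foot) of the loose brown clay bottle vase: round, 160 mm tall, 0.25 to 0.5 kg, foot 60 mm across, body 72 mm across up to 68 mm height, narrowing to a neck 24 to 26 mm across from 118 to 148 mm above its foot; lip 32 mm. z is its axis. It is the only slim-necked bottle on the bench, nearer the robot than the air bar; it may swap places with the bowl.
- airbar: Fixed air bar: steel pipe 28 mm thick, 400 mm long along y, axis 62 mm up, on two feet; three brass nozzles point to -x (to the robot) at y = -145, 0, +145 mm, tips 50 mm from the pipe's axis. Origin on the bench under the pipe's middle. The two pots stand at about x = -110 mm, y = -145 and +145 mm in this frame; the vase belongs at x = -110 mm, y = 0.
- belly_pot_mid (a point): Centre (half-way up) of the dark round-bellied pot in front of one outer nozzle: 100 mm tall, 94 mm across. Loose, not to be moved.
- tub_pot_mid (a point): Centre (half-way up) of the straight-sided brown pot in front of the other outer nozzle: 100 mm tall, 88 mm across. Loose, not to be moved. The two pots may swap places.
- lever (a joint): Angle of the sprung dead-man lever, rad, growing as it is pressed down: 0 at rest (lever sloping 0.5 rad up from the pivot to the cross-bar), 0.5 when level, 0.95 at the bottom stop. A spring returns it to 0; pressing at the cross-bar takes about 3 N to start, about 8 N when level and about 14 N at the stop.
- lever_grip (a point): Centre of the lever's black rubber cross-bar, moving with it: a round bar 24 mm thick and 90 mm long, parallel to the pivot, 130 mm from the pivot. At rest its centre is 172 mm above the bench, when level 110 mm.
- lever_pivot (a point): Centre of the lever's pivot, 110 mm above the bench, fixed, on the valve pedestal (grey block, 50 mm by 46 mm, with two steel cheeks rising to 130 mm, base plate 110 by 100 mm). y is the pivot's axis; the lever points from here to this frame's -x, towards the robot.
- bowl: Bystander: loose low dry-clay bowl 100 mm across and 50 mm tall, origin at the centre of its underside.
- slip_jar: Bystander: loose white lidded jar 68 mm across and 90 mm tall, origin at the centre of its underside.
- brush: Bystander: loose brush 160 mm long lying on the bench to the robot's left, along its own x axis.
Mind the look-alikes: they are no part of the job. Leave any purple look-alike of the part that bears lever alone.

How it is judged:
On the way:
1. the bottle vase stands upright in its place, let go and still, with the lever not yet pressed (x of vase_mid in the frame of airbar between -0.132 and -0.088 m and y of vase_mid in the frame of airbar between -0.018 and 0.018 m and angle between vase_mid's own z axis and vertical below 0.1 rad and height (world z) of vase_mid between 0.074 and 0.086 m and contact force between each of the fingers, the arm and vase below 0.05 N and linear speed of vase below 0.02 m/s and value of joint lever below 0.1 rad), for 0.2 s.
At the end, for the whole second after the job is handed in: Lever held still and level (0.5 rad, within 0.13) by the robot pushing over 2 N; vase upright, at rest, untouched on the bench, within 18 mm sideways of the middle nozzle and 22 mm of the line 110 mm before the pipe; both pots within 15 mm of their start (x of vase_mid in the frame of airbar between -0.132 and -0.088 m and y of vase_mid in the frame of airbar between -0.018 and 0.018 m and angle between vase_mid's own z axis and vertical below 0.1 rad and height (world z) of vase_mid between 0.074 and 0.086 m and contact force between each of the fingers, the arm and vase below 0.05 N and linear speed of vase below 0.02 m/s and value of joint lever between 0.37 and 0.63 rad and velocity of joint lever between -0.1 and 0.1 rad/s and contact force between any of the fingers, the arm and lever above 2 N and distance of each of belly_pot_mid, tub_pot_mid from where it was at the start of the episode below 0.015 m); the arm keeps its last pose, push and grip.
It fails at once if the bottle vase is tipped over (angle between vase_mid's own z axis and vertical above 0.6 rad).
It fails at once if the bottle vase is dropped from more than 12 mm (nothing touches it while its foot is that high) (height (world z) of vase_mid above 0.092 m and contact force between vase and anything else below 0.005 N).
It fails at once if the lever is pushed well below level towards its stop (joint above 0.8 rad) (value of joint lever above 0.8 rad).
It fails at once if one of the two standing pots is shifted by more than 15 mm (distance of any of belly_pot_mid, tub_pot_mid from where it was at the start of the episode above 0.015 m).
It fails at once if a bystander (bowl, lidded jar or brush) is moved by more than 25 mm (distance of any of bowl, slip_jar, brush from where it was at the start of the episode above 0.025 m).
It also fails if it takes over 58 s, if anything falls off the work surface, if the arm or the gripper's body presses on something with over 40 N, if the wrist force passes 120 N, or if a joint passes its speed limit or range.

ROBOT

A 7-joint arm with a two-finger parallel gripper is mounted at the origin on the work surface. World frame = base frame: x ahead of the robot, y to its left, z up, the work surface at z = 0. Lengths are in m, angles in rad, forces in N, time in s.
With the tool pointing down it reaches from about 0.425 to 0.95 m from the base axis. Payload 4.7 kg.
Tool frame: the origin (TCP) lies at the very end of the fingers, on their centre line; the grasp point (between the pads) lies 19 mm behind it; z points along the fingers, y is the line along which they close (so a half turn about z gives the same grasp; the last joint's range is limited). The gripper opens to 85 mm and grips with 20 to 120 N. Pads are 22 mm wide; open, the fingers measure 114 mm over their backs; the gripper's body (76 mm by 85 mm) begins 54 mm behind the grasp point. The pads swing forward as they close: fully open they stand 13 mm farther back than shut.
Start: joints at [-1.298, 0.469, -0.049, 1.532, 0.024, 1.141, -0.082], TCP at [0.201, 0.645, 0.231] pointing down, gripper open.
Joint ranges: [-2.59, 2.59], [-0.33, 1.99], [-1.39, 1.29], [0.1, 2.45], [-1.04, 4.18], [0.21, 1.99], [-2.66, 2.66]. Speed limits (rad/s): [2.57, 2.57, 3.14, 3.14, 3.14, 3.14, 3.14].

INTERFACE

Orientations are given as a rotation vector (axis times angle).
In Python, from cell import robot gives the robot as it stands. The module is installed in compiled form; this text tells all that it offers.
- The arm moves only by the tool servo_tool, never from a script. Its argument "plan" is a list of rows, each a list of 3 entries, a list of its own where there are three numbers: the shift along the world's x, y, z in m, then the turn, a rotation vector about the world's x, y, z in rad, then the closure, from -1 (fully open) to 1 (shut). A call has exactly 5 rows; each row is the pose to reach, as a shift and turn from the pose commanded when the call began; what a row does not reach only later rows make up. A row lasts 1/10 s, in which the tool goes at most 50 mm and 8.59 degrees, less where a joint would pass 70% of its speed; a pose out of reach is approached as far as the arm can. A call with a gripper value outside its range is refused whole. The fingers move at their own pace and stop on an object; the grip force is fixed at half the most. Time passes only in rows, so rows that repeat a pose let the fingers close, or fill a call up. It gives the time, the measured TCP pose, the force, the opening and the grip force at its end, in the units of the state.
- robot.get_state(): the state, without advancing time (a new reading comes with each control period).
- robot.capture(name): name is "scene" or "top" or "wrist"; returns (picture, depth): 400x640x3 uint8, red, green, blue; 400x640 float32, m along the optical axis (not along the pixel's ray), 0 where there is no reading.
- robot.calibration(name): a dict with "fx", "fy", "cx", "cy" (pixels), "k1" (the pictures are not rectified: a ray, as slopes to the right and down, at radius r is drawn at 1 + k1 r^2 times it, then the intrinsics apply), "position" and "orientation" of the camera in the world. Camera axes: x right, y up, looking along -z (the intrinsics and any distortion apply to the point x, -y, -z); pixel columns grow to the right and rows downward; lengths in m; the calibration is good to about 2 mm. A picture is of the moment at which its call begins: read the wrist's pose just before it. calibration takes no time and is no camera call; for the wrist camera it gives the pose at the moment of the call.
- robot.finish_job(): hands the job in; it is judged then, once.
The state is a dict: "clock": time; "qpos": joint angles; "joint_vel": joint speeds; "effort": joint torques, N m; "tool_pos": TCP position; "tcp_rot": TCP orientation; "wrist_force": force on the tool from outside, world axes, zero at the start; "ft_torque": the same for the moment, N m; "finger_gap": opening from 0.0 (shut) to 1.0 (fully open); "grasp_force": force on a finger pad.
Only numpy, scipy, OpenCV 4.12 (cv2) and the standard library are available. Lean on these libraries where they do the work, as an engineer would, in place of code of your own. Each camera call takes 0.05 s, during which the arm holds its last target. There are 200 camera calls.

## Working session

There is one attempt and no reset: what is moved stays moved. The work goes in short steps, Python scripts to look and compute and a tool call to move; the robot and the scene stay as the last step left them, time stands still between calls to the robot, and variables do not carry over. Pictures are saved under pics/ and viewed, at most 10 in all, crops included, and the job is handed in when it is done.

Besides the shell and the picture viewer there is one more tool, called after "Request:" as name([rows], argument=value, ...), one row to a line, values as JSON. servo_tool: Moves the arm, as the interface text tells. Its arguments: {"type":"object","properties":{"plan":{"type":"array"}},"required":["plan"]}

```bash
mkdir -p pics
cat > h.py <<'E'
import numpy as np, cv2
from scipy.spatial.transform import Rotation as R
from cell import robot
def Rm(o):
    o=np.array(o,float)
    return o if o.shape==(3,3) else (R.from_rotvec(o).as_matrix() if o.size==3 else R.from_quat(o).as_matrix())
def grab(n,f):
    c=robot.calibration(n); p,d=robot.capture(n)
    cv2.imwrite(f'pics/{f}.png',p[:,:,::-1]); np.savez(f'{f}.npz',p=p,d=d,**{k:np.array(v) for k,v in c.items()})
def cloud(f):
    z=np.load(f'{f}.npz'); d=z['d']; h,w=d.shape
    u,v=np.meshgrid(np.arange(w),np.arange(h))
    K=np.array([[z['fx'],0,z['cx']],[0,z['fy'],z['cy']],[0,0,1.]])
    n=cv2.undistortPoints(np.stack([u,v],-1).reshape(-1,1,2).astype(np.float64),K,np.array([float(z['k1']),0,0,0])).reshape(h,w,2)
    P=np.stack([n[...,0]*d,-n[...,1]*d,-d],-1)@Rm(z['orientation']).T+z['position']
    P[d==0]=np.nan
    return P,z['p']
E
python3 - <<'E'
from h import *
print(robot.get_state()); print(robot.calibration('top'))
grab('scene','s0'); grab('top','t0')
E
```

```text
{'clock': 0.0, 'qpos': array([-1.29789141,  0.46946313, -0.04862872,  1.53373265,  0.02410035,
        1.14099306, -0.08229381]), 'joint_vel': array([ 0.00056997, -0.00091463, -0.00016425, -0.00079136,  0.00106572,
        0.00125234, -0.00010166]), 'effort': array([-2.37997125e-05, -5.10325241e+01, -4.64175967e-02, -2.37691498e+01,
        1.07522268e-02,  7.90964841e-03,  9.54385904e-07]), 'tool_pos': array([0.2004316 , 0.64392343, 0.23023051]), 'tcp_rot': array([-0.47213308, -3.10566587,  0.00313462]), 'wrist_force': array([-0.04889618, -0.18940055, -0.35727019]), 'ft_torque': array([-0.00396097, -0.03279345, -0.02216823]), 'grasp_force': 0.0, 'finger_gap': 0.9995757845198113}
{'fx': 512.0913778875388, 'fy': 512.0913778875388, 'cx': 315.21575407957505, 'cy': 201.21401755207714, 'k1': 0.05302265677713047, 'position': array([ 0.38969303, -0.00607327,  1.59420728]), 'orientation': array([ 0.1078438 , -0.11061811, -1.58196507])}
```

View pics/s0.png

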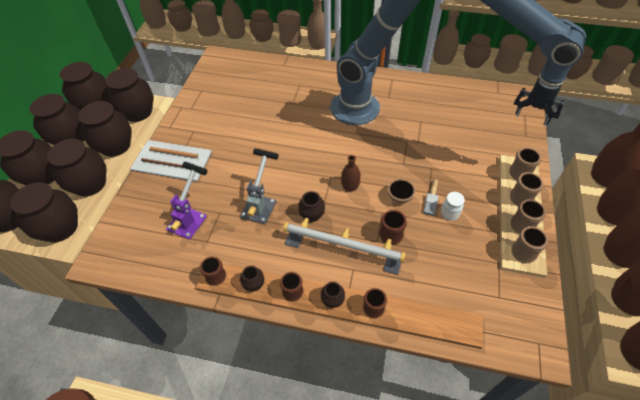

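View pics/t0.png

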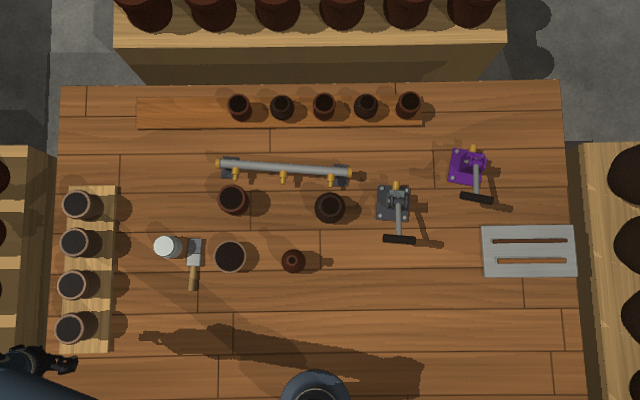

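Run:
```python
from h import *
P,p=cloud('t0'); Q,q=cloud('s0')
def sel(P,u0,u1,v0,v1,lo,hi):
    A=P[v0:v1,u0:u1].reshape(-1,3); return A[(A[:,2]>lo)&(A[:,2]<hi)]
def circ(A):
    from scipy.optimize import least_squares
    c=A[:,:2].mean(0); return least_squares(lambda s:np.hypot(*(A[:,:2]-s[:2]).T)-s[2],[*c,.03],loss='soft_l1',f_scale=.003).x.round(4)
print('table',np.nanmedian(P[270:300,300:400,2]),np.nanmedian(Q[280:290,420:470,2]))
for n,(a,b) in dict(vase=((275,312,243,280),.14),bowl=((210,250,237,276),.03),tub=((214,252,182,216),.085),belly=((312,348,190,226),.085),jar=((150,184,230,262),.08)).items():
    A=sel(P,*a,b,b+.06); print(n,len(A),A.min(0).round(3),A.max(0).round(3),circ(A))
for b in (.115,.13,.148): 
    A=sel(Q,335,368,150,195,b-.006 if b<.148 else b,b+.015); print('scene vase',b,len(A),A.mean(0).round(3),A.min(0).round(3),A.max(0).round(3))
# pipe
A=sel(P,214,355,155,182,.068,.085); c=A.mean(0);w,V=np.linalg.eigh(np.cov(A[:,:2].T)); d=V[:,1]; t=(A[:,:2]-c[:2])@d
print('pipe',len(A),c.round(4),d.round(4),t.min(),t.max(),'mid',(c[:2]+d*(t.min()+t.max())/2).round(4))
# lever bar
for X,a in ((P,(380,420,230,247)),(Q,(248,284,146,162))):
    A=sel(X,*a,.14,.22); c=A.mean(0);w,V=np.linalg.eigh(np.cov(A[:,:2].T)); d=V[:,1]; t=(A[:,:2]-c[:2])@d
    print('bar',len(A),c.round(4),A[:,2].max(),d.round(4),t.min(),t.max(),'mid',(c[:2]+d*(t.min()+t.max())/2).round(4))
for v,u in [(178,235),(176,283),(180,331),(187,396)]: print('px',u,v,P[v,u].round(4))
c1=cv2.resize(q[130:230,230:390],None,fx=4,fy=4,interpolation=cv2.INTER_CUBIC)
cv2.imwrite('pics/c1.png',c1[:,:,::-1])
```

```text
table -9.096266683750187e-05 -0.0015353675992839655
vase 95 [0.412 0.043 0.151] [0.44  0.071 0.169] [0.4254 0.0572 0.0105]
bowl 879 [0.396 0.198 0.04 ] [0.491 0.299 0.065] [0.4425 0.2487 0.0351]
tub 653 [0.568 0.195 0.086] [0.651 0.277 0.11 ] [0.6098 0.2348 0.03  ]
belly 405 [ 0.552 -0.086  0.085] [ 0.618 -0.021  0.108] [ 0.5844 -0.0536  0.0236]
jar 331 [0.448 0.405 0.08 ] [0.504 0.463 0.1  ] [0.4754 0.4332 0.0209]
scene vase 0.115 62 [0.436 0.059 0.117] [0.417 0.038 0.109] [0.451 0.08  0.13 ]
scene vase 0.13 28 [0.435 0.059 0.135] [0.424 0.046 0.125] [0.44  0.071 0.144]
scene vase 0.148 54 [0.428 0.058 0.158] [0.41  0.044 0.149] [0.443 0.073 0.163]
pipe 1197 [0.7045 0.0886 0.0741] [0.0802 0.9968] -0.20963040951925654 0.20416832409277033 mid [0.7043 0.0859]
bar 310 [ 0.4805 -0.2391  0.18  ] 0.19234380648000649 [0.0925 0.9957] -0.044140807683374784 0.044127164245132834 mid [ 0.4805 -0.2391]
bar 203 [ 0.488  -0.2394  0.1783] 0.1903232304730924 [0.0536 0.9986] -0.04783498414763586 0.04607023077595757 mid [ 0.4879 -0.2403]
px 235 178 [0.6766 0.2308 0.0709]
px 283 176 [0.6796 0.0857 0.0775]
px 331 180 [ 0.6651 -0.0586  0.079 ]
px 396 187 [ 0.6447 -0.2565  0.0566]
```

View pics/c1.png

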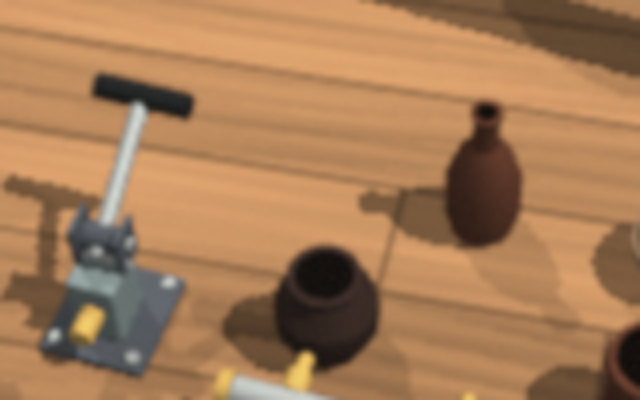

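The crop shows the only slim-necked bottle at (485,170), standing at about (0.427, 0.058). The lever with the grey pedestal (cross-bar at (143,95)) is the one meant. The purple one, at (195,168) in the scene picture, is the look-alike. The target spot is about (0.595, 0.094).

Request:
servo_tool([
  [[0.028, -0.038, 0.01], [0, 0, 0], -1],
  [[0.056, -0.076, 0.02], [0, 0, 0], -1],
  [[0.084, -0.114, 0.02], [0, 0, 0], -1],
  [[0.112, -0.152, 0.02], [0, 0, 0], -1],
  [[0.14, -0.19, 0.02], [0, 0, 0], -1],
])

```text
clock: 0.6
tool_pos: [0.3414, 0.4526, 0.2511]
tcp_rot: [-0.472, -3.106, 0.001]
wrist_force: [0.3, 0.4, -0.1]
finger_gap: 0.998
grasp_force: 0.0
```

Request:
servo_tool([
  [[0.028, -0.038, 0], [0, 0, 0], -1],
  [[0.056, -0.076, 0], [0, 0, 0], -1],
  [[0.084, -0.114, 0], [0, 0, 0], -1],
  [[0.1, -0.16, 0], [0, 0, 0], -1],
  [[0.1, -0.205, 0], [0, 0, 0], -1],
])

```text
clock: 1.1
tool_pos: [0.4425, 0.2468, 0.251]
tcp_rot: [0.476, 3.104, -0.001]
wrist_force: [0.6, -0.8, -0.9]
finger_gap: 1.005
grasp_force: 0.0
```

Request:
servo_tool([
  [[0, -0.046, 0], [0, 0, 0], -1],
  [[0, -0.092, 0], [0, 0, 0], -1],
  [[0, -0.138, 0], [0, 0, 0], -1],
  [[0, -0.15, 0], [0, 0, 0], -1],
  [[0, -0.15, 0], [0, 0, 0], -1],
])

```text
clock: 1.6
tool_pos: [0.4405, 0.0975, 0.2513]
tcp_rot: [-0.479, -3.105, -0.0]
wrist_force: [0.7, 0.6, 0.9]
finger_gap: 1.005
grasp_force: 0.0
```

Request:
servo_tool([
  [[-0.0135, -0.04, 0], [0, 0, 0], -1],
  [[-0.0135, -0.04, -0.03], [0, 0, 0], -1],
  [[-0.0135, -0.04, -0.05], [0, 0, 0], -1],
  [[-0.0135, -0.04, -0.05], [0, 0, 0], -1],
  [[-0.0135, -0.04, -0.05], [0, 0, 0], -1],
])

```text
clock: 2.1
tool_pos: [0.4274, 0.0611, 0.2015]
tcp_rot: [-0.468, -3.106, 0.0]
wrist_force: [0.3, 0.2, 0.8]
finger_gap: 1.002
grasp_force: 0.0
```

Run:
```python
from h import *
print(robot.get_state()['tool_pos'])
grab('wrist','w1'); grab('scene','s1')
for f in('w1','s1'):
    P,p=cloud(f); m=(P[...,2]>.125)&(P[...,2]<.168)&(abs(P[...,0]-.43)<.035)&(abs(P[...,1]-.058)<.03); A=P[m]
    if len(A): print(f,len(A),A.mean(0).round(4),A.min(0).round(4),A.max(0).round(4))
```

```text
[0.42738615 0.06106754 0.20149899]
w1 2369 [0.424  0.0596 0.1572] [0.4102 0.0437 0.1251] [0.4407 0.0744 0.1625]
s1 84 [0.4308 0.0588 0.1515] [0.4089 0.044  0.1282] [0.4441 0.0731 0.164 ]
```

View pics/w1.png

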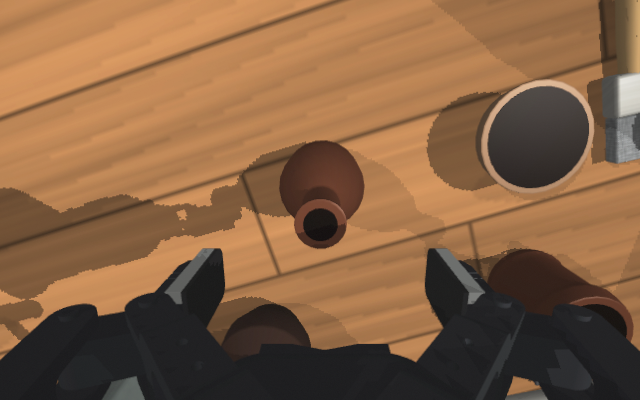

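The wrist view shows the vase lip at (320,223), centred between the fingertips (220 and 428). Next I go down and close on the neck.

Request:
servo_tool([
  [[-0.001, -0.002, -0.03], [0, 0, 0], -1],
  [[-0.001, -0.002, -0.06], [0, 0, 0], -1],
  [[-0.001, -0.002, -0.083], [0, 0, 0], -1],
  [[-0.001, -0.002, -0.083], [0, 0, 0], -1],
  [[-0.001, -0.002, -0.083], [0, 0, 0], -1],
])

```text
clock: 2.7
tool_pos: [0.427, 0.0579, 0.1192]
tcp_rot: [0.471, 3.105, 0.001]
wrist_force: [0.6, -0.3, 1.0]
finger_gap: 0.998
grasp_force: 0.0
```

Request:
servo_tool([
  [[0, 0, 0], [0, 0, 0], 0],
  [[0, 0, 0], [0, 0, 0], 0.3],
  [[0, 0, 0], [0, 0, 0], 0.6],
  [[0, 0, 0], [0, 0, 0], 1],
  [[0, 0, 0], [0, 0, 0], 1],
])

```text
clock: 3.2
tool_pos: [0.4269, 0.0579, 0.1191]
tcp_rot: [0.472, 3.104, 0.002]
wrist_force: [-0.8, 1.1, 5.2]
finger_gap: 0.306
grasp_force: 53.9
```

Request:
servo_tool([
  [[0, 0, 0], [0, 0, 0], 1],
  [[0, 0, 0], [0, 0, 0], 1],
  [[0, 0, 0], [0, 0, 0], 1],
  [[0, 0, 0], [0, 0, 0], 1],
  [[0, 0, 0], [0, 0, 0], 1],
])

```text
clock: 3.7
tool_pos: [0.4269, 0.0579, 0.1191]
tcp_rot: [0.472, 3.104, 0.002]
wrist_force: [-1.5, 1.1, 5.2]
finger_gap: 0.307
grasp_force: 53.9
```

Request:
servo_tool([
  [[0, 0, 0.005], [0, 0, 0], 1],
  [[0, 0, 0.012], [0, 0, 0], 1],
  [[0, 0, 0.02], [0, 0, 0], 1],
  [[0, 0, 0.03], [0, 0, 0], 1],
  [[0, 0, 0.03], [0, 0, 0], 1],
])

```text
clock: 4.2
tool_pos: [0.4271, 0.0577, 0.1498]
tcp_rot: [0.472, 3.103, 0.002]
wrist_force: [0.6, 0.8, -3.0]
finger_gap: 0.309
grasp_force: 55.7
```

Request:
servo_tool([
  [[0.015, 0.003, 0], [0, 0, 0], 1],
  [[0.04, 0.008, 0], [0, 0, 0], 1],
  [[0.065, 0.014, 0], [0, 0, 0], 1],
  [[0.09, 0.019, 0], [0, 0, 0], 1],
  [[0.11, 0.023, 0], [0, 0, 0], 1],
])

```text
clock: 4.7
tool_pos: [0.5374, 0.081, 0.1482]
tcp_rot: [0.472, 3.106, 0.0]
wrist_force: [-0.7, 0.5, -2.1]
finger_gap: 0.305
grasp_force: 56.1
```

Request:
servo_tool([
  [[0.02, 0.004, 0], [0, 0, 0], 1],
  [[0.04, 0.008, 0], [0, 0, 0], 1],
  [[0.053, 0.011, 0], [0, 0, 0], 1],
  [[0.058, 0.012, 0], [0, 0, 0], 1],
  [[0.058, 0.012, 0], [0, 0, 0], 1],
])

```text
clock: 5.2
tool_pos: [0.5941, 0.0926, 0.1479]
tcp_rot: [-0.472, -3.105, 0.001]
wrist_force: [-1.1, 0.1, -2.2]
finger_gap: 0.306
grasp_force: 56.1
```

Run:
```python
from h import *
s=robot.get_state();print(s['tool_pos'],s['grasp_force'],s['wrist_force'])
grab('scene','s2')
P,p=cloud('s2')
cv2.imwrite('pics/s2c.png',cv2.resize(p[150:290,230:450],None,fx=3.6,fy=3.6,interpolation=cv2.INTER_CUBIC)[:,:,::-1])
for lo,hi in((.04,.06),(.06,.08),(.08,.1)):
    m=(P[...,2]>lo)&(P[...,2]<hi)&(np.hypot(P[...,0]-.6,P[...,1]-.093)<.05);A=P[m];print(len(A),A.mean(0).round(4),A.min(0).round(4),A.max(0).round(4))
```

```text
[0.59407618 0.09258231 0.14789493] 56.10378181689157 [-1.1253387   0.07024851 -2.23105283]
38 [0.6212 0.0985 0.052 ] [0.596  0.0602 0.0405] [0.629  0.1287 0.0593]
65 [0.62   0.0954 0.0693] [0.595  0.0597 0.0602] [0.6297 0.1284 0.0799]
77 [0.62   0.0943 0.0906] [0.5823 0.0573 0.0803] [0.6312 0.1275 0.0999]
```

View pics/s2c.png

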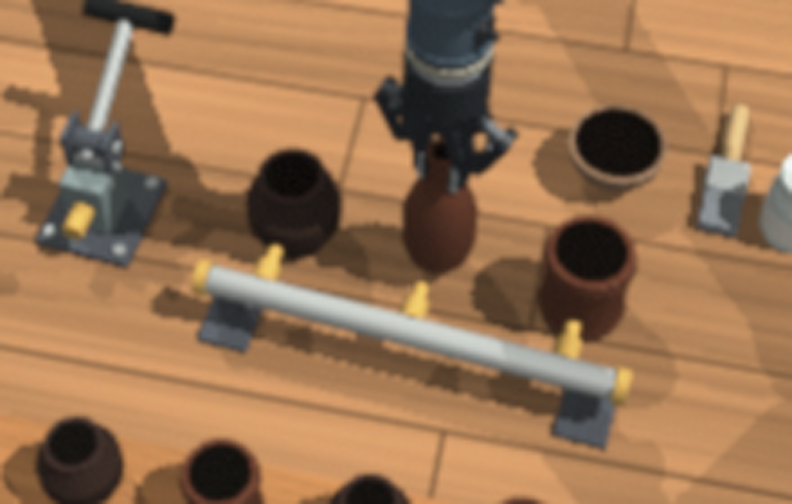

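The vase hangs upright in the gap (crop (440,215)), in front of the middle nozzle (418,298). I lower it now.

Request:
servo_tool([
  [[0.001, 0.001, -0.01], [0, 0, 0], 1],
  [[0.001, 0.001, -0.018], [0, 0, 0], 1],
  [[0.001, 0.001, -0.023], [0, 0, 0], 1],
  [[0.001, 0.001, -0.026], [0, 0, 0], 1],
  [[0.001, 0.001, -0.026], [0, 0, 0], 1],
])

```text
clock: 5.75
tool_pos: [0.5946, 0.0934, 0.1216]
tcp_rot: [-0.472, -3.105, 0.001]
wrist_force: [0.5, 0.5, -3.4]
finger_gap: 0.303
grasp_force: 56.1
```

Request:
servo_tool([
  [[0, 0, -0.001], [0, 0, 0], 1],
  [[0, 0, -0.002], [0, 0, 0], 1],
  [[0, 0, -0.0025], [0, 0, 0], 1],
  [[0, 0, -0.003], [0, 0, 0], 1],
  [[0, 0, -0.003], [0, 0, 0], 1],
])

```text
clock: 6.25
tool_pos: [0.5952, 0.0936, 0.1194]
tcp_rot: [0.472, 3.106, 0.0]
wrist_force: [1.0, 0.5, -3.6]
finger_gap: 0.307
grasp_force: 56.1
```

Request:
servo_tool([
  [[0, 0, -0.0005], [0, 0, 0], 1],
  [[0, 0, -0.001], [0, 0, 0], 1],
  [[0, 0, -0.0015], [0, 0, 0], 1],
  [[0, 0, -0.0015], [0, 0, 0], 1],
  [[0, 0, -0.0015], [0, 0, 0], 1],
])

```text
clock: 6.75
tool_pos: [0.5961, 0.0937, 0.1194]
tcp_rot: [0.472, 3.104, 0.002]
wrist_force: [-2.4, 0.6, 5.4]
finger_gap: 0.305
grasp_force: 54.9
```

It is on the bench. I open the gripper.

Request:
servo_tool([
  [[0, 0, 0], [0, 0, 0], 0.2],
  [[0, 0, 0], [0, 0, 0], 0],
  [[0, 0, 0], [0, 0, 0], -0.3],
  [[0, 0, 0], [0, 0, 0], -0.7],
  [[0, 0, 0], [0, 0, 0], -1],
])

```text
clock: 7.25
tool_pos: [0.595, 0.0935, 0.1177]
tcp_rot: [-0.472, -3.106, 0.0]
wrist_force: [-0.5, 0.4, 0.5]
finger_gap: 0.955
grasp_force: 0.0
```

Request:
servo_tool([
  [[0, 0, 0], [0, 0, 0], -1],
  [[0, 0, 0.01], [0, 0, 0], -1],
  [[0, 0, 0.03], [0, 0, 0], -1],
  [[0, 0, 0.06], [0, 0, 0], -1],
  [[0, 0, 0.1], [0, 0, 0], -1],
])

```text
clock: 7.75
tool_pos: [0.594, 0.0933, 0.2181]
tcp_rot: [-0.472, -3.103, 0.002]
wrist_force: [1.3, -0.2, -0.8]
finger_gap: 1.008
grasp_force: 0.0
```

Request:
servo_tool([
  [[-0.01, -0.045, 0.02], [0, 0, 0], -1],
  [[-0.02, -0.09, 0.02], [0, 0, 0], -1],
  [[-0.03, -0.135, 0.02], [0, 0, 0], 1],
  [[-0.045, -0.18, 0.02], [0, 0, 0], 1],
  [[-0.065, -0.22, 0.02], [0, 0, 0], 1],
])

```text
clock: 8.25
tool_pos: [0.5298, -0.129, 0.2389]
tcp_rot: [0.473, 3.104, -0.001]
wrist_force: [0.0, -1.5, 0.7]
finger_gap: 0.515
grasp_force: 0.0
```

Run:
```python
from h import *
print(robot.get_state()['tool_pos'])
grab('top','t3');grab('scene','s3'); P,p=cloud('t3'); Q,q=cloud('s3')
for n,X in(('t',P),('s',Q)):
  m=(X[...,2]>.148)&(X[...,2]<.17)&(np.hypot(X[...,0]-.595,X[...,1]-.093)<.05);A=X[m];print(n,len(A),A.min(0).round(4),A.max(0).round(4))
  m=(X[...,2]>.03)&(X[...,2]<.07)&(np.hypot(X[...,0]-.595,X[...,1]-.093)<.05);A=X[m];print(n,len(A),A.min(0).round(4),A.max(0).round(4))
# pots now vs. before
def cmp(P0,P1):
  for c in((.61,.235),(.584,-.054),(.4425,.2487)):
    for X in(P0,P1):
      m=(X[...,2]>.035)&(X[...,2]<.12)&(np.hypot(X[...,0]-c[0],X[...,1]-c[1])<.055); print(c,m.sum(),X[m].mean(0).round(4))
cmp(cloud('t0')[0],P)
# bar, rod
for n,X in(('t',P),('s',Q)):
  m=(X[...,2]>.165)&(X[...,2]<.195)&(np.hypot(X[...,0]-.482,X[...,1]+.24)<.05);A=X[m];print(n,'bar',len(A),A.mean(0).round(4),A.min(0).round(4),A.max(0).round(4))
a=cv2.resize(q[130:270,220:420],(800,560))
cv2.imwrite('pics/s3c.png',a[:,:,::-1])
```

```text
[ 0.52976441 -0.12895565  0.23888005]
t 90 [0.5782 0.0784 0.1517] [0.607  0.1069 0.1686]
t 49 [0.5569 0.0578 0.0304] [0.6232 0.1293 0.07  ]
s 62 [0.5758 0.0799 0.1496] [0.6089 0.1069 0.1672]
s 129 [0.5941 0.0597 0.0302] [0.6321 0.1298 0.0699]
(0.61, 0.235) 692 [0.6085 0.2339 0.0974]
(0.61, 0.235) 705 [0.6083 0.2338 0.0968]
(0.584, -0.054) 764 [ 0.5801 -0.053   0.086 ]
(0.584, -0.054) 680 [ 0.5805 -0.0487  0.0865]
(0.4425, 0.2487) 879 [0.4425 0.2487 0.0506]
(0.4425, 0.2487) 876 [0.4425 0.2487 0.0506]
t bar 258 [ 0.4797 -0.2465  0.1803] [ 0.4647 -0.2838  0.1651] [ 0.5077 -0.2083  0.1925]
s bar 195 [ 0.4878 -0.2392  0.1788] [ 0.4678 -0.2891  0.1651] [ 0.5212 -0.192   0.1889]
```

View pics/s3c.png

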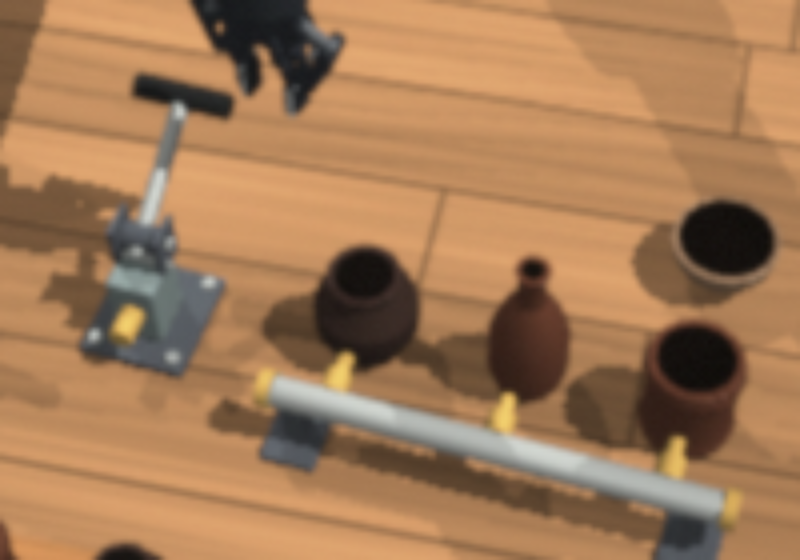

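The vase stands in place at about (0.593, 0.093), and the pots and bowl are unmoved. I go above the grey lever's cross-bar (crop (183,95)) with the fingers shut.

Request:
servo_tool([
  [[-0.018, -0.037, 0], [0, 0, 0], 1],
  [[-0.036, -0.074, 0], [0, 0, 0], 1],
  [[-0.052, -0.11, 0], [0, 0, 0], 1],
  [[-0.052, -0.11, -0.02], [0, 0, 0], 1],
  [[-0.052, -0.11, -0.035], [0, 0, 0], 1],
])

```text
clock: 8.85
tool_pos: [0.4777, -0.2378, 0.2033]
tcp_rot: [0.477, 3.103, 0.0]
wrist_force: [0.3, 1.0, -0.8]
finger_gap: -0.001
grasp_force: 0.0
```

Request:
servo_tool([
  [[0, 0, -0.01], [0, 0, 0], 1],
  [[-0.001, 0, -0.018], [0, 0, 0], 1],
  [[-0.003, 0, -0.026], [0, 0, 0], 1],
  [[-0.004, 0, -0.034], [0, 0, 0], 1],
  [[-0.005, 0, -0.04], [0, 0, 0], 1],
])

```text
clock: 9.35
tool_pos: [0.472, -0.2363, 0.163]
tcp_rot: [-0.472, -3.104, -0.001]
wrist_force: [-5.2, 1.3, 6.7]
finger_gap: -0.001
grasp_force: 3.3
```

Request:
servo_tool([
  [[-0.004, 0, -0.008], [0, 0, 0], 1],
  [[-0.006, 0, -0.016], [0, 0, 0], 1],
  [[-0.008, 0, -0.024], [0, 0, 0], 1],
  [[-0.0095, 0, -0.032], [0, 0, 0], 1],
  [[-0.01, 0, -0.037], [0, 0, 0], 1],
])

```text
clock: 9.85
tool_pos: [0.4624, -0.2355, 0.1261]
tcp_rot: [-0.471, -3.104, -0.003]
wrist_force: [-4.3, 2.8, 8.9]
finger_gap: 0.002
grasp_force: 3.9
```

Run:
```python
from h import *
s=robot.get_state();print(s['tool_pos'],s['wrist_force'])
grab('scene','s4'); Q,q=cloud('s4')
dark=q.max(-1)<60
for y0,y1 in((-.30,-.262),(-.222,-.18)):
  m=(Q[...,2]>.08)&(Q[...,2]<.135)&(abs(Q[...,0]-.465)<.03)&(Q[...,1]>y0)&(Q[...,1]<y1);A=Q[m]
  if len(A): print(len(A),A.mean(0).round(4),A.min(0).round(4),A.max(0).round(4))
a=cv2.resize(q[120:250,220:400],(800,578))
cv2.imwrite('pics/s4c.png',a[:,:,::-1])
```

```text
[ 0.46241752 -0.23551868  0.12609497] [-4.30993067  2.7557616   8.94552073]
40 [ 0.4671 -0.2739  0.1216] [ 0.4541 -0.2877  0.1079] [ 0.4807 -0.2635  0.1305]
59 [ 0.4715 -0.2061  0.1209] [ 0.4572 -0.2218  0.1043] [ 0.4824 -0.1926  0.133 ]
```

View pics/s4c.png

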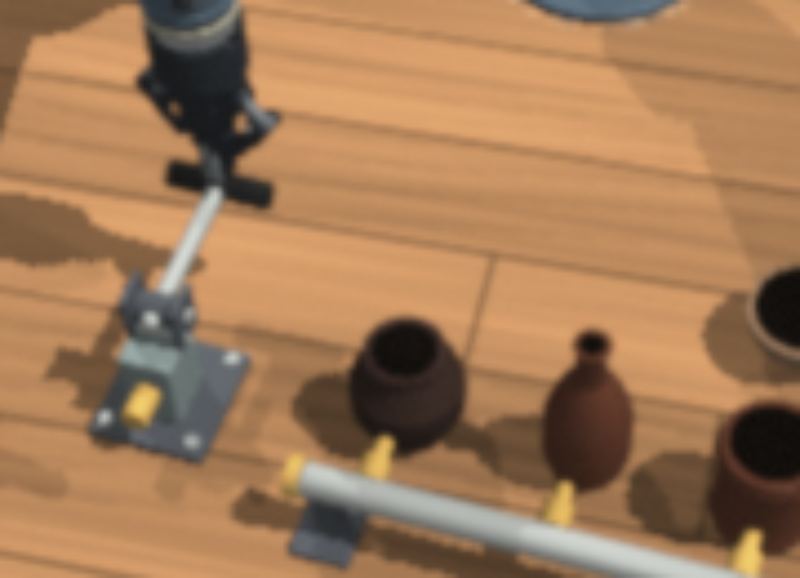

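The fingers press the bar (crop (218,180)) nearly level. I add the last 4 mm down, ease the side drag and settle.

Request:
servo_tool([
  [[0, 0, -0.002], [0, 0, 0], 1],
  [[0, 0, -0.004], [0, 0, 0], 1],
  [[0, 0, -0.004], [0, 0, 0], 1],
  [[0, 0, -0.004], [0, 0, 0], 1],
  [[0, 0, -0.004], [0, 0, 0], 1],
])

```text
clock: 10.4
tool_pos: [0.4621, -0.2355, 0.1224]
tcp_rot: [-0.471, -3.103, -0.003]
wrist_force: [-5.5, 1.9, 6.9]
finger_gap: 0.0
grasp_force: 3.9
```

Request:
servo_tool([
  [[0, 0, 0], [0, 0, 0], 1],
  [[0, 0, 0], [0, 0, 0], 1],
  [[0, 0, 0], [0, 0, 0], 1],
  [[0, 0, 0], [0, 0, 0], 1],
  [[0, 0, 0], [0, 0, 0], 1],
])

```text
clock: 10.9
tool_pos: [0.4621, -0.2355, 0.1224]
tcp_rot: [-0.471, -3.104, -0.003]
wrist_force: [-4.0, 2.4, 7.8]
finger_gap: -0.003
grasp_force: 3.9
```

Run:
```python
from h import *
for f in('s5','s6'):
  grab('scene',f); Q,q=cloud(f)
  s=robot.get_state();print(s['tool_pos'],s['wrist_force'],abs(s['joint_vel']).max())
  A0=cloud('s0')[0]
  for X,z in((A0,.172),(Q,.11)):
    m=(abs(X[...,2]-z)<.025)&(abs(X[...,0]-(.485 if z>.15 else .47))<.03)&(abs(X[...,1]+.24)<.055)&(abs(X[...,1]+.24)>.025);A=X[m];print(len(A),A.mean(0).round(4),np.percentile(A[:,2],[50,90,98]).round(4))
```

```text
[ 0.4621083  -0.23554822  0.12243579] [-4.07381644  3.27207134  7.63495935] 0.0020797683889023965
85 [ 0.4854 -0.2376  0.1795] [0.1801 0.1855 0.1871]
77 [ 0.4691 -0.2352  0.1174] [0.1186 0.1236 0.126 ]
[ 0.46211657 -0.23555052  0.12241299] [-4.30363813  2.14759919  7.4702082 ] 0.0018896954056825158
85 [ 0.4854 -0.2376  0.1795] [0.1801 0.1855 0.1871]
76 [ 0.4698 -0.2344  0.1187] [0.1204 0.1243 0.1265]
```

```bash
python3 -c "
from cell import robot
print(robot.finish_job())"
```

```text
the job is handed in; nothing more can be done
None
```

I handed the job in. The vase stands upright and let go in front of the middle nozzle, within about 1 mm of the target I measured. The arm holds the grey lever level with about 8 N; its cross-bar measured about 61 mm down against 62 mm for level. The two pots and the bowl looked unmoved; I did not re-measure the jar and brush.

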